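# Finish the roller change on the edge bander

### The arm

A 6-joint arm with a two-finger parallel gripper is mounted at the origin on the work surface. World frame = base frame: x ahead of the robot, y to its left, z up, the work surface at z = 0. Lengths are in m, angles in rad, forces in N, time in s.
With the tool pointing down it reaches from about 0.35 to 0.775 m from the base axis. Payload 5.5 kg.
Tool frame: the origin (TCP) lies at the very end of the fingers, on their centre line; the grasp point (between the pads) lies 19 mm behind it; z points along the fingers, x is the direction in which the jaws open and shut, and the axes are right-handed (so a half turn about z gives the same grasp; the last joint's range is limited). The gripper opens to 85 mm and grips with 20 to 120 N. Pads are 22 mm wide; open, the fingers measure 114 mm over their backs; the gripper's body (76 mm by 85 mm) begins 54 mm behind the grasp point. The pads swing forward as they close: fully open they stand 13 mm farther back than shut.
Start: joints at [-1.476, 0.313, 0.046, 1.304, 0, 1.431], TCP at [0.134, -0.559, 0.208] pointing down, gripper open.
Joint ranges: [-2.76, 2.76], [-0.86, 1.69], [-1.03, 1.26], [-2.2, 2.34], [-1.47, 1.5], [-3.14, 3.14]. Speed limits (rad/s): [2.57, 2.57, 3.14, 3.14, 3.14, 3.14].

### API

Orientations are given as a unit quaternion [w, x, y, z].
In Python, from workcell import monitor, eyes, ticket gives the robot as it stands.
- The arm moves only by the tool send_rows, never from a script. Its argument "targets" is a list of rows, each a list of 5 numbers: the shift along the world's x, y, z in m, then the turn about the world's z in degrees, then the closure in counts, from 0 (fully open) to 255 (shut). A call has 1 to 12 rows; each row shifts and turns the commanded pose from where the row before left it; what a row does not reach is not made up. A row lasts 1/10 s, in which the tool goes at most 50 mm and 8.59 degrees, less where a joint would pass 70% of its speed; a pose out of reach is approached as far as the arm can. A call is refused whole if a number of a shift passes 0.05 or a number of a turn 8.59, either way. A call with a gripper value outside its range is refused whole. The fingers move at their own pace and stop on an object; "newtons" is the grip in N (left out, the last holds). Time passes only in rows, so rows that do not move let the fingers close. It gives the time, the measured TCP pose, the force and the opening at its end, in the units of the state.
- monitor.get_state(): the state, without advancing time (a new reading comes with each control period).
- eyes.read_camera(name): name is "scene" or "top" or "wrist"; returns a dict with "img" (420x560x3 uint8, red, green, blue), "z_map" (420x560 float32, m along the optical axis (not along the pixel's ray), 0 where there is no reading), "camera_matrix" (3x3 intrinsics, pixels), "pose" (4x4, takes a point from camera to world coordinates); the wrist camera has in their place "T_tool_cam" (4x4, takes a point from camera to tool coordinates, whose origin is the TCP and whose axes are the tool frame's). Camera axes: x right, y down, z forward; pixel columns grow to the right and rows downward; lengths in m; the calibration is good to about 2 mm. The wrist camera is an equidistant fisheye: a pixel r from the principal point sees the ray r / f radians off the axis. A picture is of the moment at which its call begins: read the wrist's pose just before it.
- ticket.hand_in(): hands the job in, once; it reports no verdict.
Trained networks look in the newest picture that a camera, given by its name, has taken for a name from the list of things; names that differ only in an ending like _2 or _b are one class to them, and where a whole thing is asked for, a point or a joint stands for the part that bears it (a point fixed in the world has none). Each returns a list of dicts, best first, with "conf" (0 to 1); they miss things now and then, are a little off and sometimes report something else, mostly with a low value. They report only what shows in the picture. A call takes as long as a camera call. They do not tell look-alikes from the thing itself.
- eyes.spot_in(name, camera): "xyz" ([x, y, z] in m, in world coordinates, good to about 4 mm: the middle of the surface that is visible of it).
- eyes.tip_of(name, camera): "xyz" ([x, y, z] in m, in world coordinates, good to about 4 mm: a listed point, or the origin of a listed thing).
The state is a dict: "clock": time; "joint_pos": joint angles; "qvel": joint speeds; "tau": joint torques, N m; "tcp_pos": TCP position; "orientation": TCP orientation; "wrist_force": force on the tool from outside, world axes, zero at the start; "ft_torque": the same for the moment, N m; "finger_gap": finger opening in m.
Only numpy, scipy, OpenCV 4.12 (cv2) and the standard library are available. Lean on these libraries where they do the work, as an engineer would, in place of code of your own. Each camera call takes 0.05 s, during which the arm holds its last target.

### The job

Finish the roller change: the fresh roller is already in the white housing, so push its steel cover fully shut first. Then draw the old flanged roller (the one with the wide collar at its foot) out of the parking block, turn it so that its axle lies level for inspection, and finish while still holding it like that in the gripper, still, at least 20 cm above the worktop and touching nothing else. Leave the other two rollers in their holes and do not disturb the other things on the table.

Things in the scene. Friction and masses are not known exactly. Their poses are not given: they have to be found in the camera images.
- cover (a joint): hinged steel cover of the roller housing, angle in rad: 0 = shut flat on the housing, grows as it opens upward and away (1.5 = stop). It starts between 0.6 and 1.15. Its hinge is stiff (0.33 N m of friction): it stays at any angle where it is left and must be pushed all the way down, about 2 to 5 N at the front edge
- housing: white sheet-metal box, open on top, 150 (x) x 200 (y) x 100 mm high, walls 4 mm, fixed; origin at the centre of its underside, x axis from its front (tab side, towards the robot) to its hinge side, z up. A spare flanged roller already stands inside on a seat, top at 94 mm, below the rim
- cover_hinge (a point): middle of the cover's hinge line (along the housing's y axis), at the far top rim: 75 mm along x and 100 mm above the housing's origin. The cover is a flat plate 4 mm thick, 200 mm wide, reaching 150 mm from the hinge line, underside in the hinge plane; x axis points away from the free edge
- cover_tab (a point): centre of the upper (outer) face of the cover's flat front tab, 160 mm from the hinge line; the tab is 70 mm wide, 4 mm thick and ends 171 mm from the hinge. It moves with the cover; its z axis is the outward normal of the upper face
- holder: fixed aluminium parking block, 90 (x) x 290 (y) x 50 mm high, origin at the centre of its underside, with three upright holes of 14 mm diameter, 42 mm deep, in its top at y = -105, 0 and +105 mm; each holds one roller, in any order
- flanged_roller: grey roller 44 mm diameter, 50 mm tall, above a collar (60 mm diameter, 8 mm thick) at its foot, the only one in the block with a collar; 12 mm steel axle sticks out 12 mm on top and 40 mm below (in the hole, 1 mm radial play, no catch). Origin on the axis at the collar's underside, which rests on the block's top; z along the axle, upward; balance point 27 mm above the origin; 0.2 to 0.33 kg
- plain_roller: roller without collar, 44 mm diameter, 58 mm tall, same axle ends; origin on the axis at the underside of the plastic. To be left in its hole
- slim_roller: roller without collar, 30 mm diameter, 58 mm tall, same axle ends; origin on the axis at the underside of the plastic. To be left in its hole
- spanner: steel open spanner 160 mm long lying on the table, a bystander; origin under its middle
- screwdriver: screwdriver 180 mm long lying on the table, a bystander; origin under its middle
- spacer: steel ring 44 mm diameter, 18 mm high, a bystander; origin at the centre of its underside
- grease_tin: closed tin 68 mm diameter, 70 mm high, a bystander; origin at the centre of its underside
- screw_tray: black tray 90 x 120 x 30 mm with a few screws fixed in it, a bystander; origin at the centre of its underside
- bushing: brass cylinder 32 mm diameter, 35 mm high, a bystander; origin at the centre of its underside
There are look-alikes about, which are no part of the job. What is shaped like the flanged_roller but yellow is not meant.

How it is judged:
On the way, in this order (a step that is already met when the one before it is completed fails the run):
1. the cover is shut while the flanged roller is still in its hole (value of joint cover below 0.05 rad and z of flanged_roller in the frame of holder below 0.06 m), for 0.2 s.
2. the flanged roller is drawn clear of its hole by the gripper (z of flanged_roller in the frame of holder above 0.095 m and contact force between the fingers and flanged_roller above 1 N), for 0.2 s.
At the end, for the whole second after the job is handed in: The cover is shut (below 0.05 rad); the flanged roller is held still in the fingers with its origin over 195 mm above the table, its axle within about 15 degrees of level (either end may lead), not touching the block or housing; the other two rollers stand in their holes (height (world z) of flanged_roller above 0.195 m and angle between flanged_roller's own z axis and vertical between 1.3 and 1.84 rad and contact force between the fingers and flanged_roller above 1 N and contact force between flanged_roller and holder below 0.2 N and contact force between flanged_roller and housing below 0.2 N and linear speed of flanged_roller below 0.03 m/s and angular speed of flanged_roller below 0.15 rad/s and value of joint cover below 0.05 rad and z of each of plain_roller, slim_roller in the frame of holder below 0.056 m and angle between each of plain_roller, slim_roller's own z axis and vertical below 0.15 rad); the arm keeps its last pose, push and grip.
It fails at once if another roller is pulled up, tipped or moved in the block (over 15 mm or 0.3 rad) (distance of any of plain_roller, slim_roller from where it was at the start of the episode above 0.015 m or angle between any of plain_roller, slim_roller's own z axis and vertical above 0.3 rad).
It fails at once if a bystander on the table is shifted by over 40 mm (distance of any of spanner, screwdriver, spacer, grease_tin, screw_tray, bushing from where it was at the start of the episode above 0.04 m).
It also fails if it takes over 54 s, if anything falls off the work surface, if the arm or the gripper's body presses on something with over 40 N, if the wrist force passes 120 N, or if a joint passes its speed limit or range.

## Working session

There is one attempt and no reset: what is moved stays moved. The work goes in short steps, Python scripts to look and compute and a tool call to move; the robot and the scene stay as the last step left them, time stands still between calls to the robot, and variables do not carry over. Pictures are saved under pics/ and viewed, and the job is handed in when it is done.

Besides the shell and the picture viewer there is one more tool, called by a JSON object that holds its "method" and its "body". send_rows: Moves the arm, as the interface text tells. Its arguments: {"type":"object","properties":{"targets":{"type":"array"},"newtons":{"type":"number"}},"required":["targets"]}

```bash
mkdir -p pics; ls
python3 - <<'E'
from workcell import monitor, eyes, ticket
import cv2
print(monitor.get_state())
for c in ["scene","top"]:
    d=eyes.read_camera(c); cv2.imwrite(f"pics/{c}0.png",d["img"][:,:,::-1]); print(c,d["camera_matrix"].tolist(),d["pose"].round(3).tolist())
    for n in ["cover_tab","cover_hinge","housing","holder","flanged_roller","plain_roller","slim_roller","spanner","screwdriver","spacer","grease_tin","screw_tray","bushing"]:
        try:
            print(n,[(round(r["conf"],2),[round(float(v),3) for v in r["xyz"]]) for r in eyes.tip_of(n,c)][:4])
        except Exception as e: print(n,e)
E
```

```text
pics
{'clock': 0.0, 'joint_pos': array([-1.47560603e+00,  3.14014843e-01,  4.49668441e-02,  1.30360322e+00,
        1.58180829e-05,  1.43122124e+00]), 'qvel': array([-7.73985325e-04,  1.04327579e-04,  1.71431109e-04,  2.17645571e-05,
        1.04081685e-04, -4.02551471e-04]), 'tau': array([ 1.02798463e-04, -4.80629146e+01,  2.98533565e+01,  1.93198869e-02,
       -1.71848947e-04, -4.10501627e-06]), 'tcp_pos': array([ 0.13370925, -0.55866064,  0.20669574]), 'orientation': array([-6.75662826e-04,  7.85052145e-01, -6.19428987e-01, -6.35375156e-04]), 'wrist_force': array([-0.19329763, -0.46067416,  0.02399213]), 'ft_torque': array([-0.00189148,  0.0549878 ,  0.01353902]), 'finger_gap': 0.08537121455237344}
scene [[439.3038209797974, 0.0, 276.77811730282446], [0.0, 439.3038209797974, 208.23148953571413], [0.0, 0.0, 1.0]] [[0.529, 0.636, -0.561, 1.055], [0.848, -0.385, 0.364, -0.304], [0.015, -0.669, -0.743, 0.778], [0.0, 0.0, 0.0, 1.0]]
cover_tab [(0.76, [0.474, -0.236, 0.197])]
cover_hinge [(0.96, [0.594, -0.259, 0.101])]
housing [(0.62, [0.522, -0.247, 0.001]), (0.31, [0.536, 0.355, 0.0
[... 764 characters left out ...]
[0.005, -0.047, -0.999, 0.966], [0.0, 0.0, 0.0, 1.0]]
cover_tab [(0.82, [0.467, -0.236, 0.198])]
cover_hinge [(0.95, [0.598, -0.259, 0.102])]
housing [(0.92, [0.521, -0.243, 0.0])]
holder [(0.81, [0.537, 0.245, -0.001])]
flanged_roller [(0.73, [0.541, 0.036, 0.04]), (0.58, [0.539, 0.135, 0.053])]
plain_roller [(0.71, [0.536, 0.246, 0.048])]
slim_roller [(0.78, [0.539, 0.347, 0.051])]
spanner [(0.89, [0.339, 0.257, -0.001]), (0.69, [0.532, 0.245, 0.048]), (0.67, [0.76, 0.034, -0.003])]
screwdriver [(0.65, [0.347, -0.257, 0.004])]
spacer [(0.77, [0.457, 0.007, 0.003])]
grease_tin [(0.63, [0.756, 0.034, -0.002])]
screw_tray [(0.56, [0.731, -0.214, 0.003])]
bushing [(0.58, [0.726, 0.15, 0.001])]
```

View pics/scene0.png

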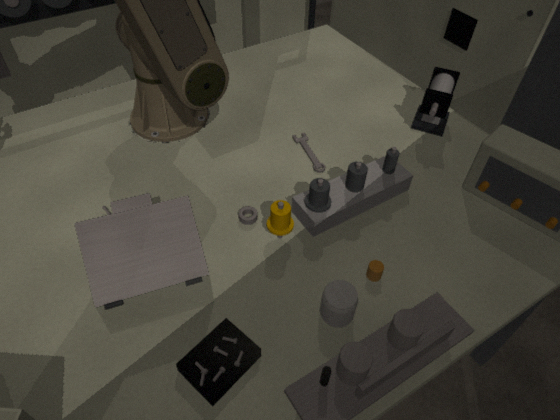

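View pics/top0.png

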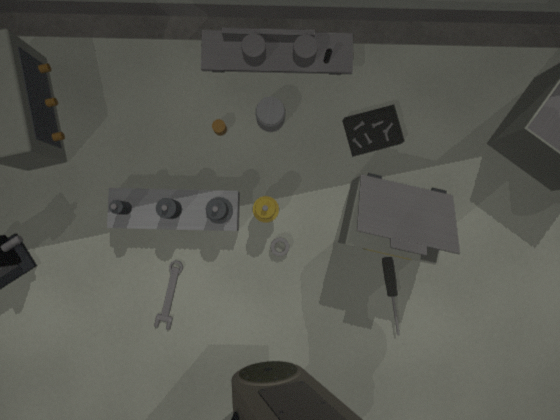

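{"method": "send_rows", "body": {"targets": [[0,0,0.04,8.33,255],[0,0,0.04,8.33,255],[0.034,0.032,0,8.33,255],[0.034,0.032,0,8.33,255],[0.034,0.032,0,8.33,255],[0.034,0.032,0,8.33,255],[0.034,0.032,0,8.33,255],[0.034,0.032,0,8.33,255],[0.034,0.032,0,8.33,255],[0.034,0.032,0,8.33,255],[0.034,0.032,0,0,255],[0.034,0.032,0,0,255]]}}

```text
clock: 2.6
tcp_pos: [0.475, -0.2377, 0.2879]
orientation: [0.0, 0.998, 0.059, 0.0]
wrist_force: [1.7, -0.6, -0.2]
finger_gap: -0.0001
```

{"method": "send_rows", "body": {"targets": [[0,0,-0.04,0,255],[0,0,-0.03,0,255],[0,0,-0.015,0,255],[0,0,-0.015,0,255],[0,0,-0.015,0,255],[0,0,-0.015,0,255],[0,0,-0.015,0,255],[0,0,-0.015,0,255],[0,0,-0.01,0,255]]}}

```text
clock: 3.5
tcp_pos: [0.4734, -0.239, 0.1168]
orientation: [-0.0, 0.998, 0.059, -0.0]
wrist_force: [-1.3, 0.0, 0.9]
finger_gap: 0.0003
```

{"method": "send_rows", "body": {"targets": [[0,0,-0.005,0,255],[0,0,-0.005,0,255],[0,0,-0.003,0,255],[0,0,-0.003,0,255],[0,0,0,0,255]]}}

```text
clock: 4.0
tcp_pos: [0.4739, -0.2394, 0.1016]
orientation: [0.0, 0.998, 0.059, 0.0]
wrist_force: [-0.1, -0.2, -0.1]
finger_gap: 0.0001
```

Run:
```python
from workcell import monitor, eyes
import cv2
print(monitor.get_state()["wrist_force"])
d=eyes.read_camera("scene"); cv2.imwrite("pics/scene1.png",d["img"][:,:,::-1])
print(eyes.tip_of("cover_tab","scene"))
```

```text
[-0.14413041 -0.22118276 -0.09797837]
[{'xyz': [0.4427, -0.2259, 0.1296], 'conf': 0.76}, {'xyz': [0.7329, 0.1518, 0.0014], 'conf': 0.73}]
```

View pics/scene1.png

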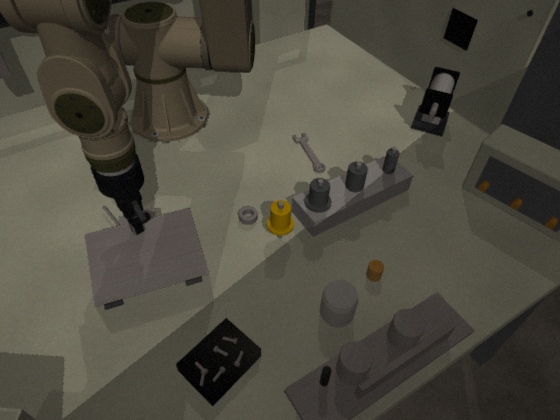

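```bash
cat > h.py <<'E'
import numpy as np
def cloud(d):
    K=d["camera_matrix"];z=d["z_map"];v,u=np.mgrid[:z.shape[0],:z.shape[1]]
    P=np.stack([(u-K[0,2])/K[0,0]*z,(v-K[1,2])/K[1,1]*z,z],-1)
    T=d["pose"];return P@T[:3,:3].T+T[:3,3]
E
python3 - <<'E'
from workcell import monitor, eyes
import cv2,numpy as np
from h import cloud
h=np.array([.596,-.259]);ax=np.array([.984,-.179]);ay=np.array([.179,.984])
for c in ["scene","top"]:
    d=eyes.read_camera(c);P=cloud(d);cv2.imwrite(f"pics/{c}2.png",d["img"][:,:,::-1])
    q=P[...,:2]-h;r=-q@ax;s=q@ay
    for a in np.arange(0,.18,.015):
        for lo,hi in((-.09,-.05),(.05,.09),(-.03,.03)):
            m=(d["z_map"]>0)&(r>a)&(r<a+.015)&(s>lo)&(s<hi)
            print(round(a,3),(lo,hi),m.sum(),np.median(P[m][:,2]).round(4) if m.any() else None,end=' | ')
        print()
E
```

```text
0.0 (-0.09, -0.05) 746 0.0625 | 0.0 (0.05, 0.09) 171 0.106 | 0.0 (-0.03, 0.03) 480 0.104 | 
0.015 (-0.09, -0.05) 192 0.1081 | 0.015 (0.05, 0.09) 163 0.1083 | 0.015 (-0.03, 0.03) 255 0.1079 | 
0.03 (-0.09, -0.05) 185 0.1102 | 0.03 (0.05, 0.09) 159 0.1105 | 0.03 (-0.03, 0.03) 266 0.1103 | 
0.045 (-0.09, -0.05) 179 0.1124 | 0.045 (0.05, 0.09) 159 0.1125 | 0.045 (-0.03, 0.03) 255 0.1126 | 
0.06 (-0.09, -0.05) 172 0.1149 | 0.06 (0.05, 0.09) 155 0.1152 | 0.06 (-0.03, 0.03) 2713 0.4529 | 
0.075 (-0.09, -0.05) 169 0.1171 | 0.075 (0.05, 0.09) 143 0.1176 | 0.075 (-0.03, 0.03) 5623 0.4627 | 
0.09 (-0.09, -0.05) 804 0.4571 | 0.09 (0.05, 0.09) 145 0.12 | 0.09 (-0.03, 0.03) 2470 0.3481 | 
0.105 (-0.09, -0.05) 185 0.122 | 0.105 (0.05, 0.09) 142 0.1223 | 0.105 (-0.03, 0.03) 655 0.1765 | 
0.12 (-0.09, -0.05) 159 0.1241 | 0.12 (0.05, 0.09) 168 0.1251 | 0.12 (-0.03, 0.03) 195 0.1252 | 
0.135 (-0.09, -0.05) 128 0.1262 | 0.135 (0.05, 0.09) 149 0.1274 | 0.135 (-0.03, 0.03) 86 0.1262 | 
0.15 (-0.09, -0.05) 0 None | 0.15 (0.05, 0.09) 0 None | 0.15 (-0.03, 0.03) 66 0.129 | 
0.165 (-0.09, -0.05) 0 None | 0.16
[... 510 characters left out ...]
06 (-0.03, 0.03) 652 0.4823 | 
0.075 (-0.09, -0.05) 0 None | 0.075 (0.05, 0.09) 140 0.1168 | 0.075 (-0.03, 0.03) 1154 0.4749 | 
0.09 (-0.09, -0.05) 0 None | 0.09 (0.05, 0.09) 138 0.1192 | 0.09 (-0.03, 0.03) 1081 0.4439 | 
0.105 (-0.09, -0.05) 0 None | 0.105 (0.05, 0.09) 193 0.1226 | 0.105 (-0.03, 0.03) 634 0.6078 | 
0.12 (-0.09, -0.05) 0 None | 0.12 (0.05, 0.09) 738 0.5723 | 0.12 (-0.03, 0.03) 514 0.6079 | 
0.135 (-0.09, -0.05) 0 None | 0.135 (0.05, 0.09) 1189 0.582 | 0.135 (-0.03, 0.03) 727 0.6196 | 
0.15 (-0.09, -0.05) 0 None | 0.15 (0.05, 0.09) 1109 0.5991 | 0.15 (-0.03, 0.03) 940 0.4476 | 
0.165 (-0.09, -0.05) 24 -0.0004 | 0.165 (0.05, 0.09) 1306 0.6153 | 0.165 (-0.03, 0.03) 730 0.5355 |
```

View pics/top2.png

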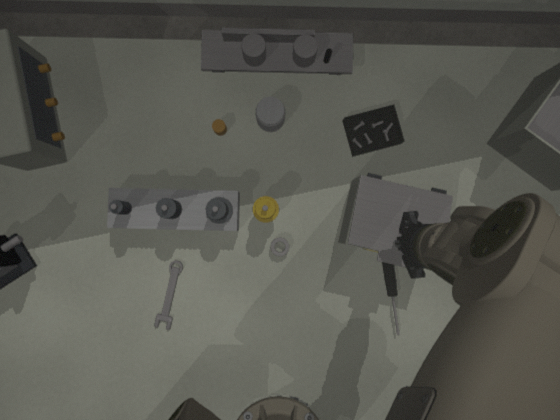

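{"method": "send_rows", "body": {"targets": [[0,0,-0.006,0,255],[0,0,-0.006,0,255],[0,0,-0.004,0,255]]}}

```text
clock: 4.5
tcp_pos: [0.4735, -0.2392, 0.0849]
orientation: [-0.0, 0.998, 0.059, -0.0]
wrist_force: [-1.3, -0.3, 0.9]
finger_gap: -0.0001
```

```bash
cat > cov.py <<'E'
from workcell import monitor, eyes
import cv2,numpy as np
from h import cloud
h=np.array([.596,-.259]);ax=np.array([.984,-.179]);ay=np.array([.179,.984])
d=eyes.read_camera("scene");P=cloud(d);cv2.imwrite("pics/cov%d.png"%int(100*monitor.get_state()["clock"]),d["img"][:,:,::-1])
q=P[...,:2]-h;r=-q@ax;s=q@ay
m=(d["z_map"]>0)&(r>.02)&(r<.14)&(s>.05)&(s<.09)&(P[...,2]<.25)
f=np.polyfit(r[m],P[m][:,2],1);print("angle",np.arctan(f[0]),f[1],m.sum())
print(monitor.get_state()["wrist_force"],monitor.get_state()["clock"])
E
python3 cov.py
```

```text
angle 0.028158988088249418 0.10443036668122417 1073
[ 0.34781552 -0.29711152 -0.20347199] 4.55
```

{"method": "send_rows", "body": {"targets": [[0,0,-0.003,0,255],[0,0,-0.002,0,255],[0,0,0,0,255]]}}

```text
clock: 4.85
tcp_pos: [0.4737, -0.2392, 0.0809]
orientation: [-0.0, 0.998, 0.059, 0.0]
wrist_force: [-1.2, 0.9, 3.9]
finger_gap: 0.0001
```

```bash
python3 cov.py
python3 - <<'E'
import cv2,glob
f=sorted(glob.glob("pics/cov*.png"))[-1];print(f)
i=cv2.imread(f)[140:320,60:240];cv2.imwrite("pics/crop1.png",cv2.convertScaleAbs(cv2.resize(i,None,fx=3.3,fy=3.3,interpolation=3),alpha=1.6))
E
```

```text
angle -0.0015047106948625824 0.10423736213913945 1043
[-1.38499342  0.85200624  3.9786158 ] 4.9
pics/cov490.png
```

View pics/crop1.png

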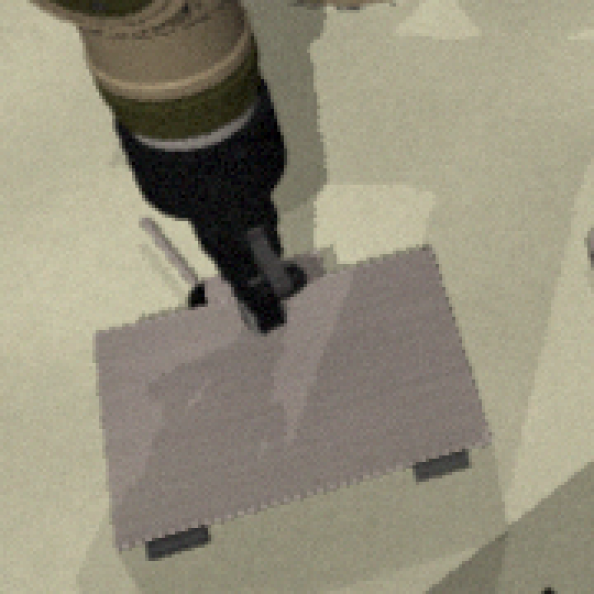

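```bash
cat >> h.py <<'E'
from scipy.spatial.transform import Rotation as R
def wcloud(d,s):
    K=d["camera_matrix"];z=d["z_map"];v,u=np.mgrid[:z.shape[0],:z.shape[1]]
    x=(u-K[0,2])/K[0,0];y=(v-K[1,2])/K[1,1];r=np.hypot(x,y);k=np.where(r>1e-6,np.tan(np.minimum(r,1.5))/np.maximum(r,1e-6),1)
    P=np.stack([x*k*z,y*k*z,z],-1);T=d["T_tool_cam"];P=P@T[:3,:3].T+T[:3,3]
    q=s["orientation"];Q=R.from_quat([q[1],q[2],q[3],q[0]]).as_matrix()
    return P, P@Q.T+s["tcp_pos"]
E
python3 - <<'E'
from workcell import monitor, eyes
import cv2,numpy as np
from h import *
s=monitor.get_state();d=eyes.read_camera("wrist");Pt,P=wcloud(d,s)
print(d["camera_matrix"],d["T_tool_cam"].round(3))
cv2.imwrite("pics/w1.png",cv2.convertScaleAbs(d["img"][:,:,::-1],alpha=1.5))
for v in range(20,420,40): print([tuple(P[v,u].round(3).tolist()) for u in range(40,560,80)])
d=eyes.read_camera("scene");Q=cloud(d);print(Q[236:243,138:147].round(3)[...,:].tolist()[3])
# lowest points near finger above plate
m=(d["z_map"]>0)&(np.abs(Q[...,0]-.474)<.04)&(np.abs(Q[...,1]+.239)<.04)&(Q[...,2]>.11)&(Q[...,2]<.16)
print(m.sum(),Q[m].mean(0),Q[m].min(0),Q[m].max(0))
E
```

```text
[[325.1922621    0.         281.97525602]
 [  0.         325.1922621  210.72244182]
 [  0.           0.           1.        ]] [[ 1.     0.001 -0.001 -0.   ]
 [-0.     0.949  0.315 -0.081]
 [ 0.001 -0.315  0.949 -0.166]
 [ 0.     0.     0.     1.   ]]
[(0.232, -0.084, -0.0), (0.324, -0.094, -0.001), (0.394, -0.096, 0.0), (0.454, -0.092, -0.0), (0.514, -0.083, 0.001), (0.581, -0.065, -0.0), (0.666, -0.034, 0.001)]
[(0.238, -0.123, -0.001), (0.329, -0.129, 0.0), (0.398, -0.129, 0.001), (0.458, -0.124, -0.001), (0.518, -0.115, 0.0), (0.584, -0.099, 0.001), (0.669, -0.074, 0.001)]
[(0.242, -0.161, -0.0), (0.332, -0.162, 0.0), (0.401, -0.16, 0.0), (0.462, -0.154, 0.0), (0.497, -0.151, 0.105), (0.589, -0.132, -0.0), (0.674, -0.11, 0.0)]
[(0.242, -0.198, 0.0), (0.333, -0.195, -0.0), (0.404, -0.191, 0.001), (0.465, -0.174, 0.105), (0.5, -0.169, 0.106), (0.54, -0.162, 0.104), (0.684, -0.146, -0.001)]
[(0.24, -0.237, 0.001), (0.334, -0.23, 0.0), (0.406, -0.223, 0.001), (0.467, -0.192, 0.105), (0.503, -0.187, 0.105), (0.544, -0.181, 0.105), (0.597, -0.173, 0.104)]
[(0.234, -0.279, 0.001), (0.34
[... 438 characters left out ...]
.249, 0.104), (0.758, -0.316, -0.0)]
[(0.184, -0.452, 0.001), (0.314, -0.411, -0.0), (0.445, -0.234, 0.166), (0.474, -0.25, 0.142), (0.498, -0.228, 0.165), (0.58, -0.281, 0.103), (0.796, -0.377, 0.0)]
[(0.146, -0.547, 0.001), (0.427, -0.234, 0.19), (0.445, -0.252, 0.168), (0.472, -0.229, 0.185), (0.494, -0.227, 0.185), (0.516, -0.222, 0.191), (0.855, -0.462, -0.001)]
[[0.487, -0.247, 0.118], [0.49, -0.245, 0.12], [0.491, -0.244, 0.12], [0.488, -0.242, 0.115], [0.486, -0.24, 0.112], [0.488, -0.238, 0.112], [0.482, -0.236, 0.104], [0.481, -0.234, 0.103], [0.484, -0.232, 0.105]]
130 [ 0.48692999 -0.2442997   0.13160883] [ 0.46650538 -0.25518058  0.11012789] [ 0.51064122 -0.22911688  0.15991803]
```

View pics/w1.png

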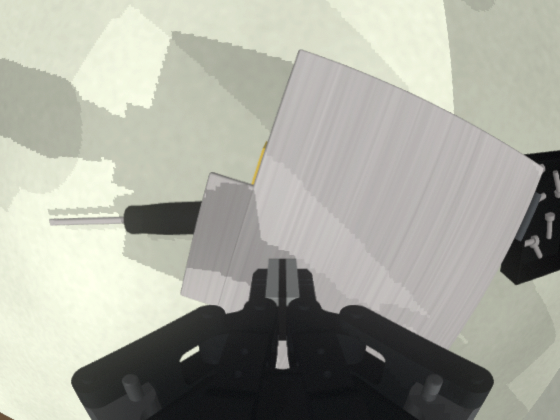

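Run:
```python
from workcell import monitor, eyes
import cv2,numpy as np
from h import *
s=monitor.get_state();d=eyes.read_camera("wrist");Pt,P=wcloud(d,s)
for u in (262,272,276,290,300): print(u,[tuple((Pt[v,u]*1000).round().astype(int).tolist()) for v in range(250,345,8)])
```

```text
262 [(-10, -13, -23), (-10, -9, -24), (-10, -4, -23), (-9, -7, -36), (-9, -7, -44), (-9, -7, -50), (-8, -11, -63), (-7, -13, -71), (-7, -12, -74), (-7, -12, -78), (-7, -12, -82), (-6, -17, -92)]
272 [(-5, -14, -24), (-5, -9, -24), (-5, -11, -35), (-4, -11, -43), (-4, -11, -50), (-4, -11, -56), (-4, -11, -62), (-4, -12, -68), (-4, -11, -73), (-4, -11, -78), (-3, -11, -82), (-3, -8, -83)]
276 [(-3, -13, -23), (-3, -9, -24), (-3, -11, -36), (-3, -11, -44), (-3, -11, -50), (-2, -11, -57), (-2, -10, -61), (-2, -12, -70), (-2, -10, -71), (-2, -7, -72), (-2, -2, -71), (-2, 2, -71)]
290 [(4, -13, -23), (4, -9, -24), (3, -10, -35), (3, -11, -44), (3, -11, -49), (3, -10, -55), (3, -11, -61), (3, -13, -70), (3, -12, -74), (3, -11, -77), (3, -8, -78), (3, 1, -72)]
300 [(9, -13, -24), (9, -9, -24), (9, -5, -24), (8, -6, -35), (8, -6, -42), (7, -7, -50), (7, -12, -64), (6, -13, -71), (6, -13, -75), (6, -12, -78), (6, -12, -82), (5, -17, -93)]
```

{"method": "send_rows", "body": {"targets": [[0,0,0.03,0,255],[0,0,0.05,0,255],[0,0.04,0.03,8.33,0],[0,0.05,0,8.33,0],[0,0.05,0,8.33,0],[0,0.05,0,8.33,0],[0,0.05,0,8.33,0],[0,0.05,0,8.33,0],[0.02,0.045,0,8.33,0],[0.02,0.04,0,8.33,0],[0.02,0,0,8.33,0],[0.005,0,0,8.33,0]], "newtons": 40}}

```text
clock: 6.25
tcp_pos: [0.5406, 0.1376, 0.1899]
orientation: [0.0, 0.704, 0.711, 0.0]
wrist_force: [-0.2, -0.4, 0.5]
finger_gap: 0.0854
```

Run:
```python
from workcell import monitor, eyes
import cv2,numpy as np
from h import *
s=monitor.get_state();d=eyes.read_camera("wrist");Pt,P=wcloud(d,s)
print(s["tcp_pos"],s["orientation"],s["joint_pos"])
cv2.imwrite("pics/w2.png",cv2.convertScaleAbs(d["img"][:,:,::-1],alpha=1.5))
for n in ["flanged_roller","plain_roller","slim_roller"]:
  print(n,[(r["conf"],np.round(r["xyz"],4)) for r in eyes.tip_of(n,"wrist")][:3])
np.save("w2.npy",np.stack([Pt,P]))
```

```text
[0.54059524 0.13760888 0.18991381] [3.02054062e-04 7.03565163e-01 7.10630552e-01 4.34042079e-04] [ 1.05301354e-01  2.84379789e-01 -3.69099067e-02  1.24845218e+00
  8.14784393e-05  9.53093856e-02]
flanged_roller [(0.71, array([0.5341, 0.1409, 0.0511])), (0.71, array([0.5393, 0.036 , 0.0335]))]
plain_roller [(0.68, array([0.5385, 0.2444, 0.0516])), (0.3, array([0.3412, 0.2567, 0.0044]))]
slim_roller [(0.73, array([0.535 , 0.3536, 0.0498])), (0.2, array([0.5365, 0.2449, 0.0527]))]
```

View pics/w2.png

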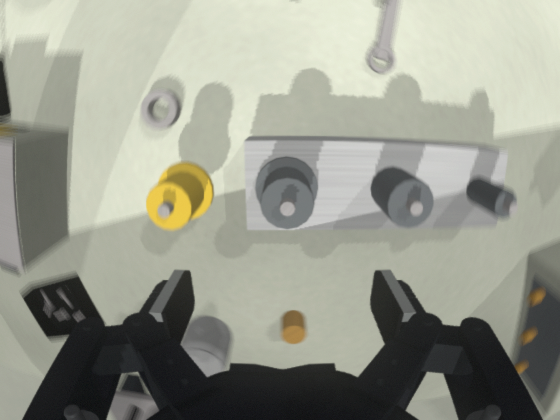

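Run:
```python
import numpy as np
Pt,P=np.load("w2.npy")
for u in (165,172,178,184,189,372,378,384,392,400): print(u,[tuple((Pt[v,u]*1000).round().astype(int).tolist()) for v in range(264,330,6)])
# roller tops
for nm,c in dict(fl=(.538,.140),pl=(.537,.246),sl=(.537,.35),ye=(.541,.036)).items():
    m=(np.hypot(P[...,0]-c[0],P[...,1]-c[1])<.035)&(P[...,2]>.06)
    z=P[m][:,2]; top=P[m&(P[...,2]>z.max()-.006)]; b=P[m&(np.abs(P[...,2]-.108)<.003)]
    print(nm,z.max(),top.mean(0).round(4),len(top),b.mean(0).round(4),len(b),b.min(0).round(3),b.max(0).round(3))
m=(P[...,2]>.047)&(P[...,2]<.053)&(P[...,0]>.45)&(P[...,0]<.62)&(P[...,1]>.09)&(P[...,1]<.42)
print(P[m].min(0),P[m].max(0))
```

```text
165 [(-152, 110, 190), (-153, 118, 189), (-155, 128, 190), (-53, -7, -46), (-49, -11, -56), (-47, -11, -62), (-45, -11, -66), (-44, -11, -70), (-42, -12, -75), (-43, -9, -74), (-43, -7, -75)]
172 [(-141, 109, 189), (-143, 118, 190), (-49, -11, -47), (-46, -12, -53), (-45, -12, -58), (-44, -11, -61), (-43, -10, -64), (-43, -8, -66), (-43, -7, -68), (-43, -5, -69), (-43, -3, -70)]
178 [(-133, 109, 190), (-47, -11, -41), (-46, -11, -46), (-44, -11, -52), (-43, -10, -56), (-43, -9, -57), (-43, -6, -58), (-43, -5, -61), (-43, -3, -62), (-43, 0, -62), (-42, 2, -65)]
184 [(-125, 108, 189), (-44, -11, -41), (-43, -11, -47), (-43, -9, -48), (-43, -7, -50), (-43, -5, -51), (-43, -2, -52), (-43, 0, -54), (-43, 3, -53), (-42, 4, -57), (-43, 7, -57)]
189 [(-118, 108, 190), (-120, 117, 191), (-43, -7, -39), (-43, -5, -42), (-43, -2, -42), (-43, 1, -43), (-43, 2, -45), (-43, 6, -45), (-43, 8, -47), (-43, 10, -49), (-123, 187, 167)]
372 [(114, 108, 191), (115, 116, 190), (116, 126, 191), (117, 135, 190), (42, 0, -38), (43, 3, -39), (43, 5, -40), (43, 8, -42), (43, 11, -43), (125, 194, 190), (127, 20
[... 548 characters left out ...]
91), (154, 118, 190), (156, 128, 191), (53, -7, -45), (49, -11, -57), (47, -11, -62), (46, -11, -65), (44, -11, -70), (43, -11, -73), (43, -9, -75), (44, -6, -74)]
fl 0.31587941194386204 [0.5213 0.1377 0.3122] 2157 [0.5344 0.1414 0.1079] 1953 [0.514 0.12  0.105] [0.557 0.163 0.111]
pl 0.2759468144016509 [0.5284 0.2121 0.2759] 1 [0.5348 0.2447 0.1079] 1587 [0.514 0.225 0.105] [0.557 0.268 0.111]
sl 0.12120953507944437 [0.5362 0.3501 0.1191] 118 [0.5352 0.3472 0.1077] 399 [0.522 0.335 0.105] [0.55  0.364 0.111]
ye 0.32221621475861295 [0.5297 0.0685 0.3191] 33 [0.54   0.039  0.1094] 151 [0.535 0.033 0.105] [0.546 0.044 0.111]
[0.4902459  0.10158559 0.04700959] [0.58221829 0.39226515 0.05297016]
```

Run:
```python
import numpy as np
Pt,P=np.load("w2.npy")
for z0 in range(-150,-30,10):
    m=(Pt[...,2]>z0/1000)&(Pt[...,2]<(z0+10)/1000)&(np.abs(Pt[...,0])<.12)&(np.abs(Pt[...,1])<.05)
    if m.any(): print(z0,m.sum(),Pt[m].min(0).round(3),Pt[m].max(0).round(3))
```

```text
-140 241 [-0.07  -0.014 -0.133] [ 0.07 -0.01 -0.13]
-130 4811 [-0.071 -0.022 -0.13 ] [ 0.07  -0.003 -0.12 ]
-120 8988 [-0.073 -0.021 -0.12 ] [ 0.072  0.011 -0.11 ]
-110 9262 [-0.073 -0.019 -0.11 ] [ 0.072  0.014 -0.1  ]
-100 6080 [-0.074 -0.018 -0.1  ] [ 0.074  0.015 -0.09 ]
-90 3734 [-0.074 -0.015 -0.09 ] [ 0.075  0.012 -0.08 ]
-80 1112 [-0.064 -0.014 -0.08 ] [ 0.064  0.004 -0.07 ]
-70 1458 [-0.057 -0.012 -0.07 ] [ 0.057  0.011 -0.06 ]
-60 1288 [-0.057 -0.012 -0.06 ] [ 0.056  0.012 -0.05 ]
-50 971 [-0.056 -0.012 -0.05 ] [ 0.056  0.011 -0.04 ]
-40 141 [-0.049 -0.011 -0.04 ] [ 0.048  0.011 -0.036]
```

{"method": "send_rows", "body": {"targets": [[-0.005,0.004,-0.04,0,0],[0,0,-0.04,0,0],[0,0,-0.04,0,0],[0,0,-0.024,0,0],[0,0,-0.01,0,0],[0,0,0,0,255],[0,0,0,0,255],[0,0,0,0,255],[0,0,0,0,255],[0,0,0,0,255]], "newtons": 40}}

```text
clock: 7.45
tcp_pos: [0.5355, 0.1406, 0.0387]
orientation: [0.001, 0.707, 0.708, 0.002]
wrist_force: [-0.8, 3.6, 6.7]
finger_gap: 0.0433
```

```bash
cat > look.py <<'E'
import sys,cv2,numpy as np
from workcell import monitor, eyes
from h import *
n=sys.argv[1]
s=monitor.get_state();d=eyes.read_camera("wrist");Pt,P=wcloud(d,s);np.save("w.npy",np.stack([Pt,P]))
e=eyes.read_camera("scene")
a=cv2.resize(d["img"],(400,300));b=e["img"][100:310,220:430];b=cv2.resize(b,(300,300),interpolation=3)
cv2.imwrite(f"pics/{n}.png",cv2.convertScaleAbs(np.hstack([a,b])[:,:,::-1],alpha=1.5))
print(s["clock"],s["tcp_pos"].round(4),s["wrist_force"].round(2),s["ft_torque"].round(3),s["finger_gap"])
E
python3 look.py g1
```

```text
7.45 [0.5355 0.1406 0.0387] [-0.84  3.57  6.73] [ 0.562  0.152 -0.068] 0.04329609866236115
```

View pics/g1.png

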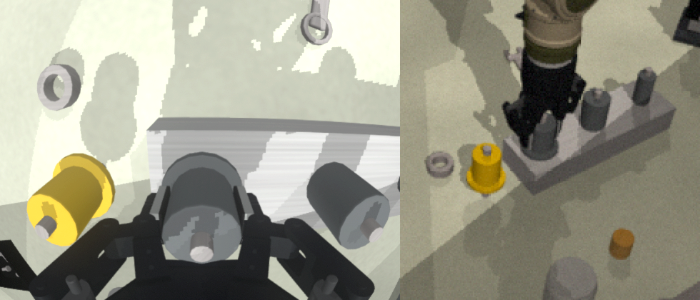

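{"method": "send_rows", "body": {"targets": [[0,0,0.005,0,255],[0,0,0.01,0,255],[0,0,0.02,0,255],[0,0,0.03,0,255],[0,0,0.01,0,255],[0,0,0,0,255],[0,0,0,0,255]]}}

```text
clock: 8.25
tcp_pos: [0.5331, 0.1394, 0.1107]
orientation: [-0.0, 0.707, 0.707, -0.001]
wrist_force: [0.6, -0.1, -3.4]
finger_gap: 0.0431
```

```bash
python3 look.py g2
```

```text
8.25 [0.5331 0.1394 0.1107] [ 0.65 -0.07 -3.45] [-0.009  0.024  0.019] 0.04310182172394821
```

View pics/g2.png

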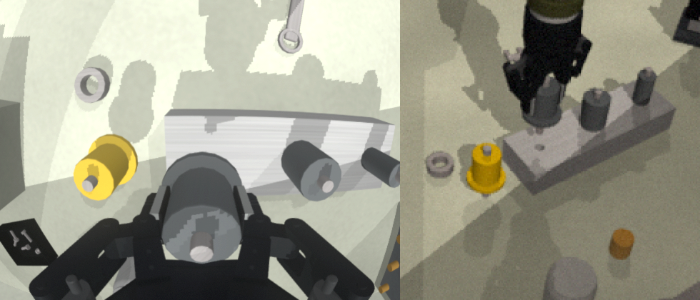

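{"method": "send_rows", "body": {"targets": [[0.035,0,0,0,255],[0.033,0,0,0,255],[0,0,-0.03,0,255],[0,0,-0.028,0,255],[0,0,0,0,255]], "newtons": 20}}

```text
clock: 8.85
tcp_pos: [0.597, 0.139, 0.0477]
orientation: [-0.004, 0.707, 0.707, -0.004]
wrist_force: [-1.5, -0.4, -3.2]
finger_gap: 0.0433
```

```bash
python3 look.py g3
```

```text
8.85 [0.597  0.139  0.0477] [-1.5  -0.36 -3.22] [ 0.014  0.129 -0.044] 0.04325690650760709
```

View pics/g3.png

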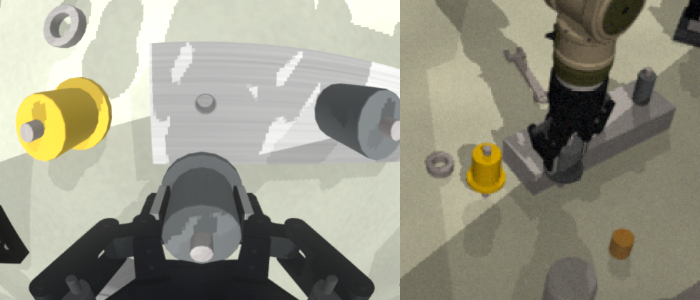

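{"method": "send_rows", "body": {"targets": [[0,0,0.006,0,255],[-0.01,0,0,0,255],[-0.01,0,0,0,255],[-0.01,0,0,0,255],[0,0,0,0,255]], "newtons": 20}}

```text
clock: 9.45
tcp_pos: [0.5731, 0.14, 0.0617]
orientation: [0.002, 0.707, 0.708, 0.002]
wrist_force: [3.8, 0.3, -0.7]
finger_gap: 0.0435
```

```bash
python3 look.py g4
```

```text
9.45 [0.5731 0.14   0.0617] [ 3.8   0.28 -0.67] [-0.015 -0.897 -0.   ] 0.04351598592164239
```

View pics/g4.png

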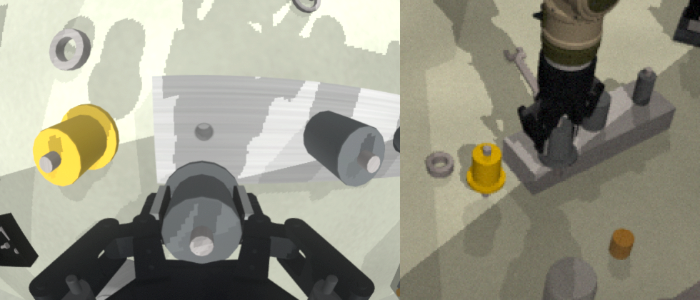

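{"method": "send_rows", "body": {"targets": [[-0.008,0,-0.003,0,255],[-0.01,0,-0.003,0,255],[-0.01,0,0,0,255],[-0.006,0,0,0,255],[0,0,0,0,255]], "newtons": 20}}

```text
clock: 10.05
tcp_pos: [0.5382, 0.1399, 0.0547]
orientation: [0.001, 0.707, 0.707, 0.001]
wrist_force: [2.4, -0.8, 2.6]
finger_gap: 0.0429
```

```bash
python3 look.py g5
```

```text
10.05 [0.5382 0.1399 0.0547] [ 2.44 -0.75  2.61] [ 0.085 -0.78   0.019] 0.04292575742300258
```

View pics/g5.png

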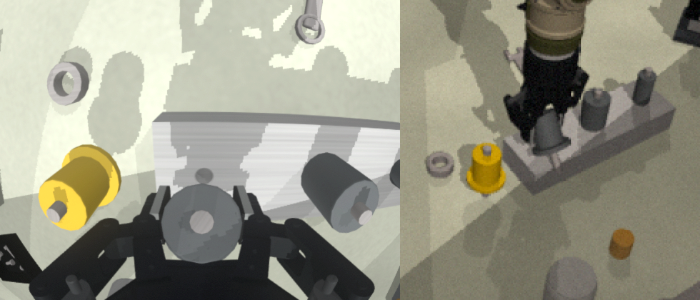

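```bash
cat > ang.py <<'E'
import numpy as np
Pt,P=np.load("w.npy")
def fit(v0,v1,u0,u1):
    Q=Pt[v0:v1,u0:u1].reshape(-1,3);Q=Q[np.isfinite(Q).all(1)];Q=Q[np.linalg.norm(Q-np.median(Q,0),axis=1)<.05]
    rng=np.random.default_rng(0);best=None
    for _ in range(400):
        a=Q[rng.choice(len(Q),3,False)];n=np.cross(a[1]-a[0],a[2]-a[0]);l=np.linalg.norm(n)
        if l<1e-9: continue
        n/=l;m=np.abs((Q-a[0])@n)<.0015
        if best is None or m.sum()>best.sum(): best=m
    c=Q[best].mean(0);n=np.linalg.svd(Q[best]-c,full_matrices=False)[2][2]
    if n[2]>0:n=-n
    print("inl",best.mean(),"centre",c.round(4),"n(tool)",n.round(3),"tilt deg",np.degrees(np.arccos(-n[2])))
import sys
fit(*map(int,sys.argv[1:5]))
E
python3 ang.py 300 370 245 325
```

```text
inl 0.7641807699460665 centre [ 0.0008 -0.0008 -0.0717] n(tool) [ 0.002 -0.618 -0.786] tilt deg 38.162180180907335
```

```bash
python3 ang.py 258 366 235 335
```

```text
inl 0.8382185396167788 centre [ 0.0005 -0.0075 -0.0664] n(tool) [ 0.002 -0.622 -0.783] tilt deg 38.473920304423814
```

{"method": "send_rows", "body": {"targets": [[0,0,0.03,0,255],[0,0,0.03,0,255],[-0.04,0,0,0,255],[-0.04,0,0,0,255],[0,0,0,0,255],[0,0,-0.03,0,255],[0,0,-0.02,0,255],[0,0,0,0,255]], "newtons": 25}}

```text
clock: 10.95
tcp_pos: [0.4541, 0.1393, 0.0608]
orientation: [-0.002, 0.707, 0.707, -0.003]
wrist_force: [-0.5, -0.2, -1.8]
finger_gap: 0.043
```

```bash
python3 look.py g6;python3 ang.py 258 366 235 335
```

```text
10.95 [0.4541 0.1393 0.0608] [-0.49 -0.23 -1.84] [-0.047  0.087 -0.014] 0.04297769259266613
inl 0.8395480225988701 centre [ 0.0004 -0.0088 -0.0671] n(tool) [-0.001 -0.658 -0.753] tilt deg 41.15360688715086
```

View pics/g6.png

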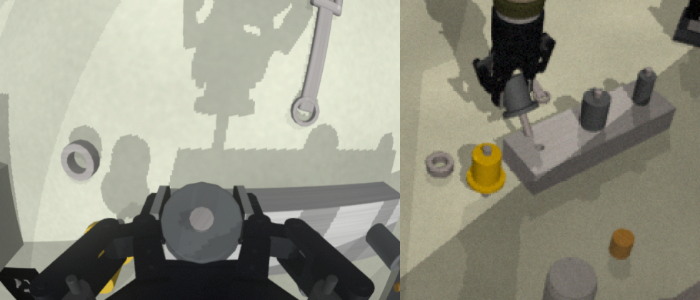

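{"method": "send_rows", "body": {"targets": [[-0.001,0,-0.008,0,255],[-0.001,0,-0.008,0,255],[-0.002,0,-0.008,0,255],[-0.002,0,-0.008,0,255],[0,0,0,0,255]], "newtons": 25}}

```text
clock: 11.55
tcp_pos: [0.4513, 0.1397, 0.0319]
orientation: [-0.0, 0.707, 0.707, -0.0]
wrist_force: [-4.0, 0.3, 4.3]
finger_gap: 0.0429
```

```bash
python3 look.py g7;python3 ang.py 258 340 235 335
```

```text
11.55 [0.4513 0.1397 0.0319] [-4.01  0.31  4.3 ] [-0.137  0.433 -0.051] 0.04290410879362977
inl 0.7346537089432894 centre [ 0.0006 -0.0168 -0.0693] n(tool) [ 0.001 -0.907 -0.421] tilt deg 65.0711909247384
```

View pics/g7.png

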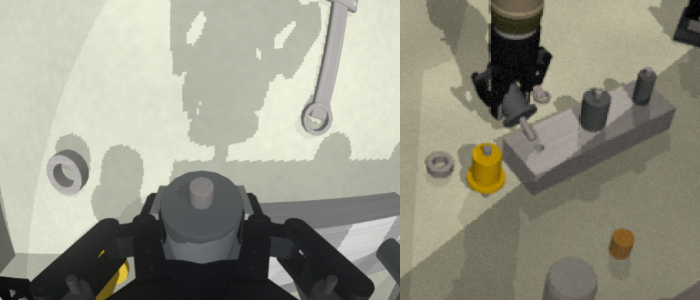

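{"method": "send_rows", "body": {"targets": [[-0.003,0,-0.005,0,255],[-0.002,0,-0.006,0,255],[-0.002,0,-0.006,0,255],[0,0,0,0,255],[0,0,0,0,255]], "newtons": 25}}

```text
clock: 12.15
tcp_pos: [0.4447, 0.1397, 0.0143]
orientation: [-0.0, 0.707, 0.707, -0.0]
wrist_force: [1.5, 1.1, 0.1]
finger_gap: 0.0431
```

```bash
python3 look.py g8;python3 ang.py 235 300 235 335
```

```text
12.15 [0.4447 0.1397 0.0143] [1.52 1.08 0.1 ] [-0.005 -0.472  0.018] 0.043102409965423895
inl 0.7859692966797572 centre [ 0.0006 -0.0214 -0.0615] n(tool) [ 0.001 -0.986 -0.168] tilt deg 80.33201360579805
```

View pics/g8.png

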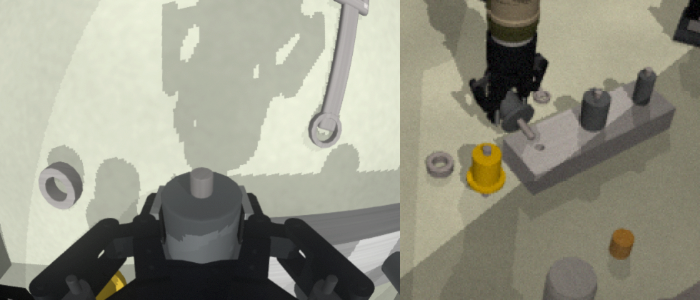

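{"method": "send_rows", "body": {"targets": [[-0.001,0,-0.005,0,255],[0,0,-0.004,0,255],[0,0,0,0,255],[0,0,0,0,255]], "newtons": 25}}

```text
clock: 12.65
tcp_pos: [0.4434, 0.1397, 0.0053]
orientation: [-0.0, 0.707, 0.707, -0.0]
wrist_force: [0.6, 1.0, 0.3]
finger_gap: 0.0428
```

```bash
python3 look.py g9;python3 ang.py 235 290 235 335;  python3 ang.py 300 345 250 320
```

```text
12.65 [0.4434 0.1397 0.0053] [0.59 1.   0.29] [ 0.053 -0.43  -0.027] 0.04275288620472784
inl 0.7822909950569525 centre [ 0.0007 -0.0226 -0.0595] n(tool) [ 0.002 -0.999 -0.049] tilt deg 87.19955526061493
inl 0.7643312101910829 centre [ 0.0006 -0.0099 -0.0755] n(tool) [ 0.038  0.076 -0.996] tilt deg 4.889490582849777
```

{"method": "send_rows", "body": {"targets": [[0,0,0,0,255],[0,0,0,0,255],[0,0,0.01,0,255],[0,0,0.02,0,255],[0,0,0.03,0,255],[0,0,0.04,0,255],[0,0,0.04,0,255],[0,0,0.03,0,255],[0,0,0.02,0,255],[0,0,0.01,0,255],[0,0,0,0,255],[0,0,0,0,255]], "newtons": 70}}

```text
clock: 13.95
tcp_pos: [0.4429, 0.1396, 0.2046]
orientation: [-0.001, 0.707, 0.707, -0.001]
wrist_force: [-0.1, -0.4, -3.1]
finger_gap: 0.0426
```

```bash
python3 look.py g10;python3 ang.py 235 290 235 335; python3 cov.py
```

```text
13.95 [0.4429 0.1396 0.2046] [-0.11 -0.37 -3.12] [ 0.015  0.047 -0.015] 0.04258448985450661
inl 0.784385026737968 centre [ 0.0006 -0.0226 -0.0593] n(tool) [ 0.001 -0.998 -0.067] tilt deg 86.14818521894331
angle -0.0008651687181443058 0.10416781744414222 1047
[-0.25822385 -0.27632955 -2.5137491 ] 14.1
```

View pics/g10.png

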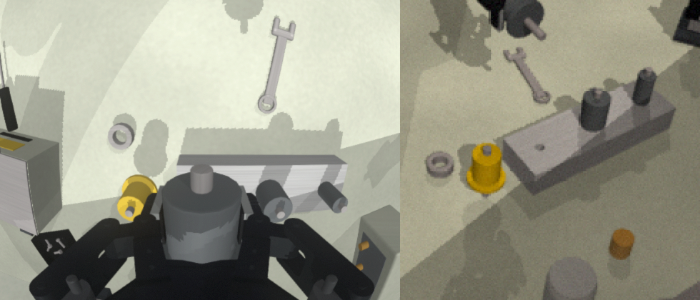

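```bash
python3 - <<'E'
from workcell import monitor, eyes
import cv2,numpy as np
a=eyes.read_camera("scene")["img"];b=eyes.read_camera("wrist")["img"]
o=np.hstack([cv2.resize(a[170:330,50:230],(400,356)),cv2.resize(b[150:370,0:160],(259,356))])
cv2.imwrite("pics/fin.png",cv2.convertScaleAbs(o[:,:,::-1],alpha=1.5))
for n in["plain_roller","slim_roller","cover_tab"]: print(n,[(r["conf"],np.round(r["xyz"],3)) for r in eyes.tip_of(n,"scene")][:2])
E
python3 look.py g11;python3 ang.py 235 290 235 335
```

```text
plain_roller [(0.57, array([0.536, 0.249, 0.051]))]
slim_roller [(0.74, array([0.538, 0.353, 0.054])), (0.27, array([ 0.732, -0.207,  0.002]))]
cover_tab [(0.82, array([ 0.439, -0.229,  0.104]))]
14.35 [0.4435 0.1397 0.2051] [-0.83  0.06 -2.83] [ 0.063  0.036 -0.014] 0.042717440048638707
inl 0.7825621251071122 centre [ 0.0006 -0.0226 -0.0593] n(tool) [ 0.002 -0.998 -0.067] tilt deg 86.17670576706509
```

View pics/fin.png

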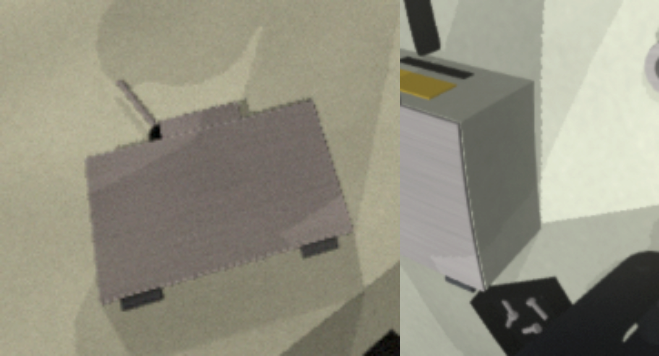

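The cover lies flat: the tab is at z = 0.104, and the yellow I saw is only a label on the front face. The roller is steady at 86° from vertical, with its origin at about 0.26 m, so I'm handing in.

```bash
python3 -c "
from workcell import ticket; print(ticket.hand_in())"
```

```text
the job is handed in; nothing more can be done
None
```

I shut the steel cover, then drew the flanged roller out of the parking block and turned its axle level by levering the axle on the block's edges. I handed the job in with the roller still held.

**Last checks before handing in, at about 14.4 s on the clock:**
- **Cover:** the measured angle was about 0 rad and the tab sat at z = 0.104 m, which is fully shut.
- **Roller:** the axle was 86° from vertical and did not change between the last two looks. Its origin was about 0.26 m above the table. It was gripped at 70 N and touching nothing else in the pictures. The wrist force of about 3 N fits the roller's weight alone.
- **Other rollers:** the plain and slim rollers were found within about 4 mm of where they started. I did not measure their tilt, but they look upright in the pictures.
- **Other things on the table:** I looked at these in the pictures only and did not measure them again. None looks moved.

**Disagreement:** the fingers actually end about 23 mm behind the reported TCP, contrary to the description. The cover contact and the wrist depth picture both showed this, and I corrected for it. Because of it, the fingertips may have rested on the roller's collar at about 7 N while gripping.

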